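# Find the rattling milling-ball case and hold it out

### The job

One of the three sealed grey cases has a milling ball that has come loose inside. Working from the robot's left (+y) to its right, lift each case off the bench, give it a brisk shake and feel whether it rattles; set the left and the middle one gently back where they stood before going on to the next. Then hold the case that rattles out level over the white tray at the far side, about 15 cm up, and finish while still holding it, with the other two standing where they were and everything else on the bench left alone.

Things in the scene. Friction and masses are not known exactly. Their poses are not given: they have to be found in the camera images.
- case_left: left (+y) one of three identical sealed opaque grey plastic cases in a row along y, 130 mm long (own x, about away from the robot), 60 mm wide (own y), 60 mm high, 0.26 to 0.34 kg with contents; dark seam, latches on the -x end. Origin: centre of the underside. Grasp it across its middle (60 mm) with the TCP 30 mm above the underside, grip about 60 N
- case_middle: middle one of the three identical cases (sizes, origin, axes as the left one). In one case, a different one each time, a 140 g steel ball of 32 mm rolls freely, with 86 mm of play along the case's length. After brisk strokes along it the ball knocks and stays near the end it was thrown to, shifting the moment on the tool about the case's y by 0.03 to 0.05 N m either way
- case_right: right (-y) one of the three identical cases (sizes, origin, axes as the left one). The two that do not rattle hold the same weight packed tight in the middle (moment shifts under 0.02 N m, once the arm is still for 0.35 s). A brisk shake: strokes of some 10 cm along the case's length, peaking above 0.4 m/s, at least 5 cm above the bench
- tray: shallow white open tray fixed on the bench beyond the cases, 110 x 140 mm, 16 mm high; the case that rattles is held above its centre. Origin: centre of its underside
- flask: stoppered volumetric flask, 80 wide, 184 tall, slim neck (mm); origin at the centre of its underside; a bystander, to be left alone
- amber_bottle: brown glass reagent bottle, 68 wide, 150 tall (mm); origin at the centre of its underside; a bystander, to be left alone
- clear_bottle: clear glass bottle with a blue cap, 60 wide, 120 tall (mm); origin at the centre of its underside; a bystander, to be left alone
- screw_cap: orange bottle cap, 32 wide, 18 tall, between the left and middle cases (mm); origin at the centre of its underside; a bystander, to be left alone
- vial: small glass vial, 23 wide, 34 tall, between the middle and right cases (mm); origin at the centre of its underside; a bystander, to be left alone
- beaker: empty glass beaker, 60 wide, 70 tall (mm); origin at the centre of its underside; a bystander, to be left alone
- mouse: black computer mouse, 100 x 60 x 30 (mm); origin at the centre of its underside; a bystander, to be left alone
Mind the look-alikes: they are no part of the job. What is shaped like the case_middle but purple or yellow is not meant.

How it is judged (in metres and radians):
On the way, in this order (a step that is already met when the one before it is completed fails the run):
1. left case lifted and shaken (height (world z) of case_left above 0.04 m and linear speed of case_left above 0.35 m/s and contact force between the fingers and case_left above 0.5 N), for 0.02 s.
2. left case set back and let go (height (world z) of case_left between -0.004 and 0.006 m and angle between case_left's own z axis and vertical below 0.1 rad and distance of case_left from where it was at the start of the episode below 0.05 m and contact force between the fingers and case_left below 0.1 N and linear speed of case_left below 0.03 m/s), for 0.1 s.
3. middle case lifted and shaken (height (world z) of case_middle above 0.04 m and linear speed of case_middle above 0.35 m/s and contact force between the fingers and case_middle above 0.5 N), for 0.02 s.
4. middle case set back and let go (height (world z) of case_middle between -0.004 and 0.006 m and angle between case_middle's own z axis and vertical below 0.1 rad and distance of case_middle from where it was at the start of the episode below 0.05 m and contact force between the fingers and case_middle below 0.1 N and linear speed of case_middle below 0.03 m/s), for 0.1 s.
5. right case lifted and shaken (height (world z) of case_right above 0.04 m and linear speed of case_right above 0.35 m/s and contact force between the fingers and case_right above 0.5 N), for 0.02 s.
At the end, for the whole second after the job is handed in: The case with the loose ball is held still in the fingers, its underside 100 to 250 mm above the bench, within 50 mm (horizontally) of over the tray's centre, tilted less than 0.2 rad and resting on nothing else; the other two stand upright on the bench, let go, within 50 mm of where they started ((((distance between loose_ball_c0 and case_left below 0.08 m and height (world z) of case_left between 0.1 and 0.25 m and horizontal distance between case_left and tray below 0.05 m and angle between case_left's own z axis and vertical below 0.2 rad and linear speed of case_left below 0.05 m/s and contact force between the fingers and case_left above 1 N) and (height (world z) of case_middle between -0.004 and 0.006 m and angle between case_middle's own z axis and vertical below 0.1 rad and distance of case_middle from where it was at the start of the episode below 0.05 m and contact force between the fingers and case_middle below 0.1 N and linear speed of case_middle below 0.03 m/s) and (height (world z) of case_right between -0.004 and 0.006 m and angle between case_right's own z axis and vertical below 0.1 rad and distance of case_right from where it was at the start of the episode below 0.05 m and contact force between the fingers and case_right below 0.1 N and linear speed of case_right below 0.03 m/s) and contact force between case_left and tray below 0.1 N and contact force between case_left and flask below 0.1 N and contact force between case_left and amber_bottle below 0.1 N and contact force between case_left and clear_bottle below 0.1 N and contact force between case_left and screw_cap below 0.1 N and contact force between case_left and vial below 0.1 N and contact force between case_left and beaker below 0.1 N and contact force between case_left and mouse below 0.1 N) or ((distance between loose_ball_c0 and case_middle below 0.08 m and height (world z) of case_middle between 0.1 and 0.25 m and horizontal distance between case_middle and tray below 0.05 m and angle between case_middle's own z axis and vertical below 0.2 rad and linear speed of case_middle below 0.05 m/s and contact force between the fingers and case_middle above 1 N) and (height (world z) of case_left between -0.004 and 0.006 m and angle between case_left's own z axis and vertical below 0.1 rad and distance of case_left from where it was at the start of the episode below 0.05 m and contact force between the fingers and case_left below 0.1 N and linear speed of case_left below 0.03 m/s) and (height (world z) of case_right between -0.004 and 0.006 m and angle between case_right's own z axis and vertical below 0.1 rad and distance of case_right from where it was at the start of the episode below 0.05 m and contact force between the fingers and case_right below 0.1 N and linear speed of case_right below 0.03 m/s) and contact force between case_middle and tray below 0.1 N and contact force between case_middle and flask below 0.1 N and contact force between case_middle and amber_bottle below 0.1 N and contact force between case_middle and clear_bottle below 0.1 N and contact force between case_middle and screw_cap below 0.1 N and contact force between case_middle and vial below 0.1 N and contact force between case_middle and beaker below 0.1 N and contact force between case_middle and mouse below 0.1 N) or ((distance between loose_ball_c0 and case_right below 0.08 m and height (world z) of case_right between 0.1 and 0.25 m and horizontal distance between case_right and tray below 0.05 m and angle between case_right's own z axis and vertical below 0.2 rad and linear speed of case_right below 0.05 m/s and contact force between the fingers and case_right above 1 N) and (height (world z) of case_left between -0.004 and 0.006 m and angle between case_left's own z axis and vertical below 0.1 rad and distance of case_left from where it was at the start of the episode below 0.05 m and contact force between the fingers and case_left below 0.1 N and linear speed of case_left below 0.03 m/s) and (height (world z) of case_middle between -0.004 and 0.006 m and angle between case_middle's own z axis and vertical below 0.1 rad and distance of case_middle from where it was at the start of the episode below 0.05 m and contact force between the fingers and case_middle below 0.1 N and linear speed of case_middle below 0.03 m/s) and contact force between case_right and tray below 0.1 N and contact force between case_right and flask below 0.1 N and contact force between case_right and amber_bottle below 0.1 N and contact force between case_right and clear_bottle below 0.1 N and contact force between case_right and screw_cap below 0.1 N and contact force between case_right and vial below 0.1 N and contact force between case_right and beaker below 0.1 N and contact force between case_right and mouse below 0.1 N))); the arm keeps its last pose, push and grip.
It fails at once if something else on the bench is moved more than 30 mm or knocked over (distance of any of flask, amber_bottle, clear_bottle, screw_cap, vial, beaker, mouse from where it was at the start of the episode above 0.03 m or angle between any of flask, amber_bottle, clear_bottle, screw_cap, vial, beaker, mouse's own z axis and vertical above 0.5 rad).
It fails at once if a case is dropped on the bench ((height (world z) of case_left below 0.015 m and linear speed of case_left above 0.45 m/s and contact force between the fingers and case_left below 0.2 N) or (height (world z) of case_middle below 0.015 m and linear speed of case_middle above 0.45 m/s and contact force between the fingers and case_middle below 0.2 N) or (height (world z) of case_right below 0.015 m and linear speed of case_right above 0.45 m/s and contact force between the fingers and case_right below 0.2 N)).
It also fails if it takes over 72 s, if anything falls off the work surface, if the arm or the gripper's body presses on something with over 40 N, if the wrist force passes 120 N, or if a joint passes its speed limit or range.

### The arm

A 6-joint arm with a two-finger parallel gripper is mounted at the origin on the work surface. World frame = base frame: x ahead of the robot, y to its left, z up, the work surface at z = 0. Lengths are in mm, angles in degrees, forces in N, time in s.
With the tool pointing down it reaches from about 350 to 850 mm from the base axis. Payload 8.1 kg.
Tool frame: the origin (TCP) lies between the finger pads, 19 mm behind the fingertips; this is the grasp point; z points along the fingers, y is the line along which they close (so a half turn about z gives the same grasp; the last joint's range is limited). The gripper opens to 85 mm and grips with 20 to 120 N. Pads are 22 mm wide; open, the fingers measure 114 mm over their backs; the gripper's body (76 mm by 85 mm) begins 54 mm behind the grasp point. The pads swing forward as they close: fully open they stand 13 mm farther back than shut.
Start: joints at [65.18, 7.471, 85.268, -0, 87.261, -4.893], TCP at [204.477, 564.087, 249.992] pointing down, gripper open.
Joint ranges: [-169.43, 169.43], [-51.17, 129.36], [1.28, 143.12], [-76.62, 256.62], [0, 156.53], [-152.29, 152.29]. Speed limits (degrees/s): [136.94, 136.94, 159.86, 180, 180, 180].

### API

Orientations are given as [roll, pitch, yaw] about the fixed x, y, z axes, in that order (R = Rz(yaw) Ry(pitch) Rx(roll)).
In Python, from bench import sense, viewer, order gives the robot as it stands.
- The arm moves only by the tool carry_out, never from a script. Its argument "increments" is one flat list of numbers, 7 for each row, row after row: the shift along the tool's x, y, z as a fraction of full scale, then the turn, a rotation vector about the tool's x, y, z as a fraction of full scale, then the opening, from -1 (shut) to 1 (fully open). A call has exactly 10 rows; each row is the pose to reach, as a shift and turn from the pose commanded when the call began, along the tool's axes at that moment, turning the shorter way round; what a row does not reach only later rows make up. Full scale, the value 1, is 400 mm for a shift and 2 pi rad for a turn. A row lasts 1/8 s, in which the tool goes at most 62.5 mm and 10.7 degrees, less where a joint would pass 70% of its speed; a pose out of reach is approached as far as the arm can. A call with a number of a shift or a turn outside -1 to 1 is refused whole. A call with a gripper value outside its range is refused whole. The fingers move at their own pace and stop on an object; "force" is the grip in N (left out, the last holds). Time passes only in rows, so rows that repeat a pose let the fingers close, or fill a call up. It gives the time, the measured TCP pose, the force, the opening and the grip force at its end, in the units of the state.
- sense(): the state, without advancing time (a new reading comes with each control period).
- viewer.snapshot(name): name is "scene" or "top"; returns the picture (480x640x3 uint8, red, green, blue); there is no depth.
- viewer.get_calibration(name): a dict with "fx", "fy", "cx", "cy" (pixels), "k1" (the pictures are not rectified: a ray, as slopes to the right and down, at radius r is drawn at 1 + k1 r^2 times it, then the intrinsics apply), "R" (3x3) and "t" (3): a world point X has camera coordinates R X + t. Camera axes: x right, y down, z forward; pixel columns grow to the right and rows downward; lengths in mm; the calibration is good to about 2 mm. A picture is of the moment at which its call begins. get_calibration takes no time and is no camera call.
- order.hand_in(): hands the job in; it is judged then, once.
The state is a dict: "time": time; "joint_pos": joint angles; "qd": joint speeds; "joint_efforts": joint torques, N m; "tool_pos": TCP position; "tcp_rot": TCP orientation; "ft_force": force on the tool from outside, world axes, zero at the start; "wrist_torque": the same for the moment, N m; "finger_gap": finger opening in mm; "grip_force": force on a finger pad.
Only numpy, scipy, OpenCV 4.12 (cv2) and the standard library are available. Lean on these libraries where they do the work, as an engineer would, in place of code of your own. Each camera call takes 0.05 s, during which the arm holds its last target. There are 200 camera calls.

## Working session

There is one attempt and no reset: what is moved stays moved. The work goes in short steps, Python scripts to look and compute and a tool call to move; the robot and the scene stay as the last step left them, time stands still between calls to the robot, and variables do not carry over. Pictures are saved under pics/ and viewed, at most 10 in all, crops included, and the job is handed in when it is done.

Besides the shell and the picture viewer there is one more tool, called by a JSON object that holds its "name" and its "arguments". carry_out: Moves the arm, as the interface text tells. Its arguments: {"type":"object","properties":{"increments":{"type":"array"},"force":{"type":"number"}},"required":["increments"]}

```bash
mkdir -p pics; ls
python3 - <<'E'
from bench import sense, viewer
import cv2,json
for n in("scene","top"):
    im=viewer.snapshot(n); cv2.imwrite(f"pics/{n}0.png",im[:,:,::-1])
    print(n,viewer.get_calibration(n))
print(sense())
E
```

```text
pics
scene {'fx': 610.9661228453418, 'fy': 610.9661228453418, 'cx': 319.3111578495438, 'cy': 231.42198000713586, 'k1': -0.14556720384143565, 'R': array([[ 0.70129968,  0.71279478,  0.01011725],
       [ 0.47041906, -0.45207599, -0.75784775],
       [-0.53561616,  0.53623773, -0.652353  ]]), 't': array([-323.6095373 , -184.41997475, 1576.63100886])}
top {'fx': 620.0361488216813, 'fy': 620.0361488216813, 'cx': 320.5139242401592, 'cy': 242.02396013199012, 'k1': -0.1584371622431322, 'R': array([[-2.13192091e-02, -9.99769143e-01, -2.67441948e-03],
       [-9.85536770e-01,  2.14653811e-02, -1.68096735e-01],
       [ 1.68115336e-01, -9.47950711e-04, -9.85766877e-01]]), 't': array([  22.5775019 ,  468.25848574, 1204.3875535 ])}
{'time': 0.1, 'joint_pos': array([ 6.51810957e+01,  7.51108920e+00,  8.53248614e+01,  5.44814778e-04,
        8.72634868e+01, -4.89208723e+00]), 'qd': array([-0.03479115, -0.02551093, -0.11876892,  0.07024417,  0.00357523,
        0.0143892 ]), 'joint_efforts': array([ 1.46721766e-03, -5.70955682e+01, -5.01939583e+01, -2.75843795e-04,
        8.25825351e-03, -3.30854209e-05]), 'tool_pos': array([204.25269632, 563.64531274, 249.02865389]), 'tcp_rot': array([-1.79900971e+02, -9.02210810e-03,  1.60073149e+02]), 'ft_force': array([0.41690949, 0.74505892, 0.15921283]), 'wrist_torque': array([0.02458372, 0.01467415, 0.01048022]), 'grip_force': 0.0, 'finger_gap': 85.43084953838972}
```

View pics/top0.png

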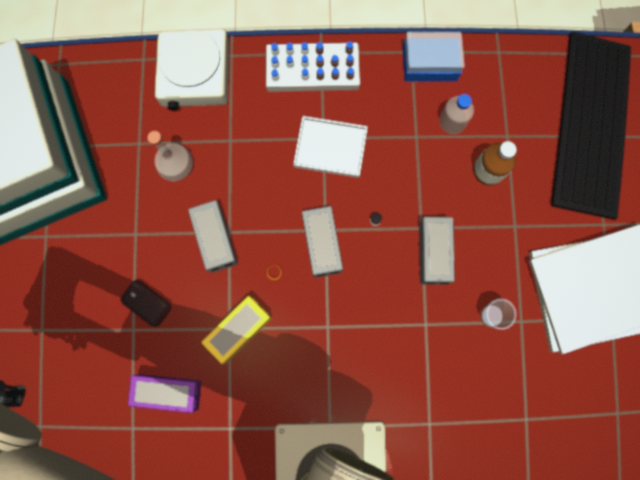

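View pics/scene0.png

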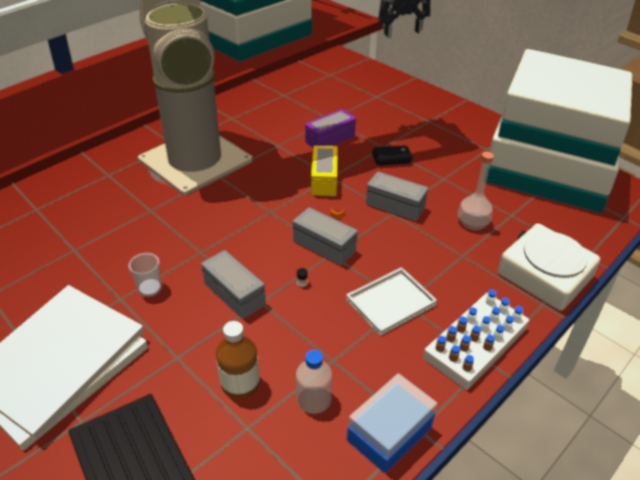

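The top view shows three grey cases at about (211,235), (322,240) and (437,249). The look-alikes are the yellow box (236,329) and the purple box (165,393). Other pale things that could confuse a mask are the tray (331,147), the balance (190,67) and the vial rack (312,66). By the description I choose the three grey ones. The orange ring at (274,272) is the cap and (376,218) is the vial. The scene view agrees, with cases at (397,195), (325,236) and (234,283).

```bash
cat > h.py <<'E'
import numpy as np,cv2
from bench import sense,viewer
def ray(n,px,z):
    c=viewer.get_calibration(n); K=np.array([[c['fx'],0,c['cx']],[0,c['fy'],c['cy']],[0,0,1]])
    u=cv2.undistortPoints(np.float64(px).reshape(-1,1,2),K,np.array([c['k1'],0,0,0,0.]),None,None).reshape(-1,2)
    # iterative inverse of r(1+k1 r^2)
    d=np.c_[u,np.ones(len(u))]@c['R']; C=-c['R'].T@c['t']
    s=(np.broadcast_to(z,len(u))-C[2])/d[:,2]
    return C+d*s[:,None]
def proj(n,X):
    c=viewer.get_calibration(n); K=np.array([[c['fx'],0,c['cx']],[0,c['fy'],c['cy']],[0,0,1]])
    return cv2.projectPoints(np.float64(X).reshape(-1,1,3),cv2.Rodrigues(c['R'])[0],c['t'],K,np.array([c['k1'],0,0,0,0.]))[0].reshape(-1,2)
E
python3 - <<'E'
from h import *
c=viewer.get_calibration('top');print('C',-c['R'].T@c['t'])
im=cv2.imread('pics/top0.png');hsv=cv2.cvtColor(im,cv2.COLOR_BGR2HSV)
m=((hsv[...,1]<90)&(hsv[...,2]>100)).astype(np.uint8)
n,l,st,ce=cv2.connectedComponentsWithStats(m)
big=im.copy()
for i in range(1,n):
    x,y,w,h,a=st[i]
    if not(700<a<6000 and 100<y<320 and 150<x<520):continue
    cn=cv2.findContours((l==i).astype(np.uint8),0,1)[0][0]
    z=16 if y<160 else 60
    W=ray('top',cn.reshape(-1,2),z)[:,:2]
    print(st[i],cv2.minAreaRect(W.astype(np.float32)))
    cv2.drawContours(big,[cn],-1,(0,255,0),1)
for k,px in dict(flask=(173,172),amber=(489,172),clear=(453,124),cap=(274,273),vial=(375,222),beaker=(495,315),mouse=(147,303)).items():
    print(k,ray('top',[px],5)[0].round())
cv2.imwrite('pics/crop.png',cv2.resize(big[100:300,170:470],None,fx=2.6,fy=2.6))
E
```

```text
C [ 259.49127146   13.66264291 1266.01846129]
[ 293  116   75   61 3555] ((678.759033203125, -12.2103271484375), (143.75547790527344, 119.75540161132812), 78.65242767333984)
[ 155  142   37   38 1071] ((654.984375, 321.03973388671875), (78.49201202392578, 81.87049865722656), 87.92730712890625)
[ 189  200   45   70 1942] ((485.2477722167969, 230.9571533203125), (131.33331298828125, 61.55797576904297), 16.53589630126953)
[ 302  205   41   70 2018] ((470.4485168457031, 9.9227294921875), (134.0782928466797, 62.55553436279297), 9.841194152832031)
[ 423  216   32   67 1963] ((446.6182861328125, -220.69517517089844), (60.4981803894043, 131.88864135742188), 87.96107482910156)
[481 298  36  31 715] ((316.2691955566406, -333.81573486328125), (70.33785247802734, 58.90784454345703), 88.00360107421875)
[ 211  305   50   50 1045] ((297.3360595703125, 182.45452880859375), (38.76853942871094, 102.35177612304688), 44.114078521728516)
flask [633. 323.   5.]
amber [ 618. -350.    5.]
clear [ 727. -279.    5.]
cap [412. 109.   5.]
vial [ 514. -102.    5.]
beaker [ 315. -342.    5.]
mouse [355. 372.   5.]
```

View pics/crop.png

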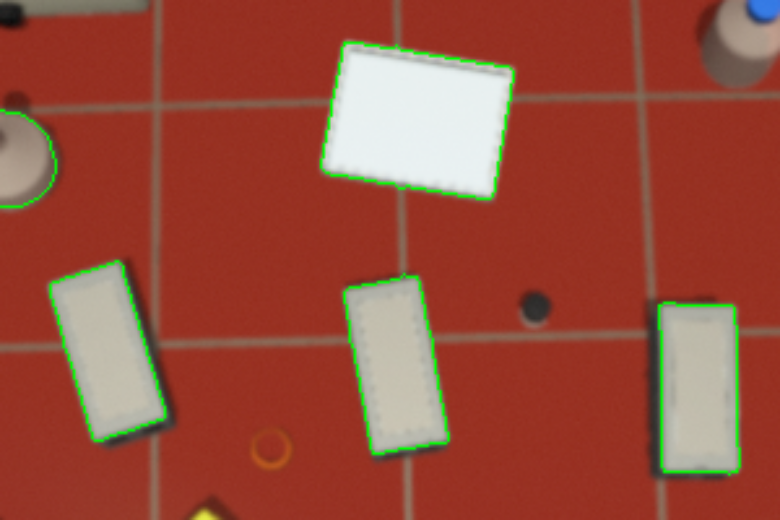

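The crop shows the contours fitting the three lids (130x60 mm) and the tray at crop (418,120). No decoy was picked. Next is a helper that turns world goals into move units.

```bash
cat >> h.py <<'E'
from scipy.spatial.transform import Rotation as Ro
def Rt(yaw): return Ro.from_euler('xyz',[180,0,yaw],degrees=True).as_matrix()
def inc(p0,y0,p1,y1):
    "increments from commanded (p0,y0) to (p1,y1), rounded, and what that commands"
    s=np.round(Rt(y0).T@(np.subtract(p1,p0))/400,3); w=round(-((y1-y0+180)%360-180)/360,3)
    print(s,'turn z',w,'-> cmd',(p0+Rt(y0)@s*400).round(2),round(y0-360*w,2))
E
python3 -c "
from h import *
inc((204.48,564.09,249.99),160.07,(485,231,200),196.5)"
```

```text
[-0.943 -0.544  0.125] turn z -0.101 -> cmd [484.92 230.95 199.99] 196.43
```

{"name": "carry_out", "arguments": {"increments": [-0.1,-0.06,0,0,0,-0.01,1,-0.22,-0.13,0.02,0,0,-0.025,1,-0.34,-0.2,0.04,0,0,-0.04,1,-0.46,-0.27,0.06,0,0,-0.05,1,-0.58,-0.34,0.08,0,0,-0.06,1,-0.7,-0.4,0.1,0,0,-0.075,1,-0.81,-0.465,0.115,0,0,-0.09,1,-0.9,-0.52,0.125,0,0,-0.101,1,-0.943,-0.544,0.125,0,0,-0.101,1,-0.943,-0.544,0.125,0,0,-0.101,1], "force": 60}}

```text
time: 1.35
tool_pos: [485.3, 230.3, 199.8]
tcp_rot: [180.0, -0.0, -163.8]
ft_force: [-0.5, 0.3, 0.1]
finger_gap: 85.4
grip_force: 0.0
```

{"name": "carry_out", "arguments": {"increments": [0,0,0.1,0,0,0,1,0,0,0.2,0,0,0,1,0,0,0.3,0,0,0,1,0,0,0.38,0,0,0,1,0,0,0.425,0,0,0,1,0,0,0.425,0,0,0,1,0,0,0.425,0,0,0,-1,0,0,0.425,0,0,0,-1,0,0,0.425,0,0,0,-1,0,0,0.425,0,0,0,-1]}}

```text
time: 2.6
tool_pos: [486.6, 231.6, 32.2]
tcp_rot: [180.0, 0.2, -163.6]
ft_force: [-0.3, -0.3, 6.8]
finger_gap: 59.7
grip_force: 66.6
```

{"name": "carry_out", "arguments": {"increments": [0,0,-0.08,0,0,0,-1,0,0,-0.18,0,0,0,-1,0,0,-0.27,0,0,0,-1,0,0,-0.3,0,0,0,-1,0.15,0,-0.3,0,0,0,-1,0.3,0,-0.3,0,0,0,-1,0.3,0,-0.3,0,0,0,-1,0.3,0,-0.3,0,0,0,-1,0.3,0,-0.3,0,0,0,-1,0.3,0,-0.3,0,0,0,-1]}}

```text
time: 3.85
tool_pos: [370.7, 197.2, 150.1]
tcp_rot: [-180.0, -0.0, -163.6]
ft_force: [0.5, -0.3, -2.7]
finger_gap: 59.5
grip_force: 67.9
```

```bash
cat > t.py <<'E'
from h import *
s=sense(); R=Rt(s['tcp_rot'][2])
print(s['time'],s['tool_pos'].round(1),s['tcp_rot'].round(1),'F',s['ft_force'].round(2),'Mtool',(R.T@s['wrist_torque']).round(4),'qd',abs(s['qd']).max().round(2),s['finger_gap'],s['grip_force'])
E
python3 t.py
```

```text
3.85 [370.7 197.2 150.1] [-180.    -0.  -163.6] F [ 0.49 -0.26 -2.75] Mtool [-0.0143  0.0026  0.0199] qd 0.33 59.53456268730425 67.88514375686646
```

{"name": "carry_out", "arguments": {"increments": [-0.15,0,0,0,0,0,-1,-0.3,0,0,0,0,0,-1,-0.3,0,0,0,0,0,-1,-0.3,0,0,0,0,0,-1,-0.3,0,0,0,0,0,-1,-0.3,0,0,0,0,0,-1,-0.3,0,0,0,0,0,-1,-0.3,0,0,0,0,0,-1,-0.3,0,0,0,0,0,-1,-0.3,0,0,0,0,0,-1]}}

```text
time: 5.1
tool_pos: [484.9, 231.0, 150.0]
tcp_rot: [-180.0, 0.0, -163.6]
ft_force: [-0.2, 0.1, -2.6]
finger_gap: 59.5
grip_force: 69.3
```

```bash
python3 t.py
```

```text
5.1 [484.9 231.  150. ] [-180.     0.  -163.6] F [-0.21  0.12 -2.63] Mtool [ 0.0187 -0.044  -0.0207] qd 0.13 59.45750884531442 69.26027297973633
```

The difference is ambiguous, so I'll average readings (each snapshot advances 0.05 s) and repeat.

```bash
cat > a.py <<'E'
from h import *
M=[];F=[]
for i in range(8):
    viewer.snapshot('top'); s=sense(); M.append(Rt(s['tcp_rot'][2]).T@s['wrist_torque']); F.append(s['ft_force'])
M=np.array(M);print(s['time'],s['tool_pos'].round(1),'F',np.mean(F,0).round(2),'M',M.mean(0).round(4),'sd',M.std(0).round(4),M[:,1].round(3))
E
python3 a.py
```

```text
5.5 [484.9 230.9 149.9] F [ 0.05  0.01 -2.65] M [-0.0119  0.0125  0.0141] sd [0.0182 0.029  0.0239] [ 0.046  0.065 -0.023  0.017 -0.027  0.008  0.011  0.003]
```

{"name": "carry_out", "arguments": {"increments": [0.15,0,0,0,0,0,-1,0.3,0,0,0,0,0,-1,0.3,0,0,0,0,0,-1,0.3,0,0,0,0,0,-1,0.3,0,0,0,0,0,-1,0.3,0,0,0,0,0,-1,0.3,0,0,0,0,0,-1,0.3,0,0,0,0,0,-1,0.3,0,0,0,0,0,-1,0.3,0,0,0,0,0,-1]}}

```text
time: 6.75
tool_pos: [369.8, 197.0, 150.0]
tcp_rot: [-180.0, -0.0, -163.6]
ft_force: [0.4, -0.7, -2.9]
finger_gap: 59.3
grip_force: 69.5
```

```bash
python3 a.py
```

```text
7.15 [369.8 197.  150. ] F [ 0.09 -0.   -2.85] M [ 0.0045 -0.0061 -0.0091] sd [0.0276 0.0317 0.0208] [-0.074  0.022 -0.019 -0.02   0.036  0.015 -0.001 -0.009]
```

{"name": "carry_out", "arguments": {"increments": [-0.15,0,0,0,0,0,-1,-0.3,0,0,0,0,0,-1,-0.3,0,0,0,0,0,-1,-0.3,0,0,0,0,0,-1,-0.3,0,0,0,0,0,-1,-0.3,0,0,0,0,0,-1,-0.3,0,0,0,0,0,-1,-0.3,0,0,0,0,0,-1,-0.3,0,0,0,0,0,-1,-0.3,0,0,0,0,0,-1]}}

```text
time: 8.4
tool_pos: [484.9, 230.9, 150.0]
tcp_rot: [180.0, 0.0, -163.6]
ft_force: [-0.8, 1.0, -2.8]
finger_gap: 59.8
grip_force: 70.2
```

```bash
python3 a.py
```

```text
8.8 [484.9 230.9 150. ] F [ 0.01  0.1  -2.85] M [-0.0025 -0.0069 -0.0042] sd [0.0235 0.0301 0.0199] [-0.042 -0.034  0.023  0.052 -0.028  0.007 -0.021 -0.011]
```

The left case's moments agree at both ends (-0.006 and -0.007), so it is packed. Setting it back.

{"name": "carry_out", "arguments": {"increments": [0,0,0.06,0,0,0,-1,0,0,0.13,0,0,0,-1,0,0,0.2,0,0,0,-1,0,0,0.25,0,0,0,-1,0,0,0.28,0,0,0,-1,0,0,0.293,0,0,0,-1,0,0,0.298,0,0,0,-1,0,0,0.3,0,0,0,-1,0,0,0.3,0,0,0,-1,0,0,0.3,0,0,0,-1]}}

```text
time: 10.05
tool_pos: [485.7, 231.3, 32.2]
tcp_rot: [-180.0, 0.1, -163.6]
ft_force: [-8.2, -2.3, 10.0]
finger_gap: 59.0
grip_force: 71.6
```

{"name": "carry_out", "arguments": {"increments": [0,0,0,0,0,0,-0.2,0,0,0,0,0,0,1,0,0,0,0,0,0,1,0,0,0,0,0,0,1,0,0,0,0,0,0,1,0,0,-0.05,0,0,0,1,0,0,-0.15,0,0,0,1,0,0,-0.25,0,0,0,1,0,0,-0.35,0,0,0,1,0,0,-0.4,0,0,0,1]}}

```text
time: 11.3
tool_pos: [486.0, 231.3, 192.6]
tcp_rot: [180.0, 0.2, -163.6]
ft_force: [-0.5, 0.1, 0.1]
finger_gap: 85.3
grip_force: 0.0
```

```bash
python3 -c "
from h import *
inc((484.92,230.95,190.0),196.43,(470.4,9.9,190),189.8)
im=viewer.snapshot('scene');cv2.imwrite('pics/s1.png',im[:,:,::-1])"
```

```text
[ 0.191 -0.52  -0.   ] turn z 0.018 -> cmd [470.47   9.83 190.  ] 189.95
```

View pics/s1.png

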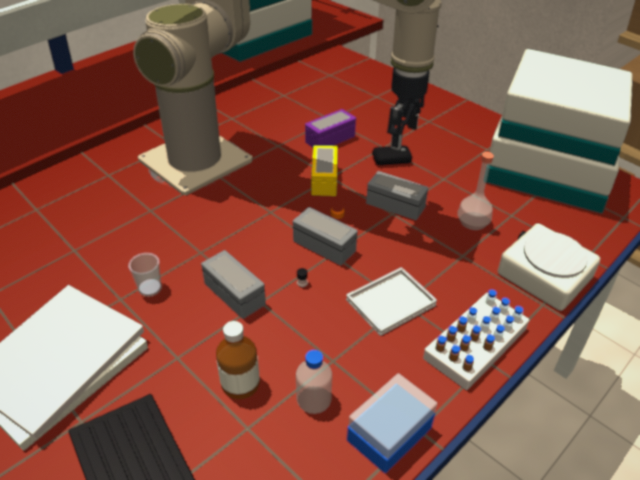

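The picture shows the left case standing at (397,195) as before and the gripper clear above it. On to the middle case.

{"name": "carry_out", "arguments": {"increments": [0.03,-0.08,0,0,0,0.003,1,0.07,-0.2,0,0,0,0.007,1,0.12,-0.33,0,0,0,0.012,1,0.16,-0.44,0,0,0,0.016,1,0.191,-0.52,0,0,0,0.018,1,0.191,-0.52,0,0,0,0.018,1,0.191,-0.52,0.1,0,0,0.018,1,0.191,-0.52,0.2,0,0,0.018,1,0.191,-0.52,0.25,0,0,0.018,1,0.191,-0.52,0.25,0,0,0.018,1]}}

```text
time: 12.6
tool_pos: [468.2, 10.9, 87.1]
tcp_rot: [179.9, -0.3, -170.0]
ft_force: [-0.2, -0.3, -0.2]
finger_gap: 85.1
grip_force: 0.0
```

{"name": "carry_out", "arguments": {"increments": [0,0,0.06,0,0,0,1,0,0,0.12,0,0,0,1,0,0,0.15,0,0,0,1,0,0,0.15,0,0,0,1,0,0,0.15,0,0,0,1,0,0,0.15,0,0,0,-1,0,0,0.15,0,0,0,-1,0,0,0.15,0,0,0,-1,0,0,0.15,0,0,0,-1,0,0,0.15,0,0,0,-1]}}

```text
time: 13.85
tool_pos: [471.6, 9.6, 31.2]
tcp_rot: [-180.0, 0.1, -170.1]
ft_force: [-1.1, -1.4, 6.3]
finger_gap: 58.9
grip_force: 65.5
```

{"name": "carry_out", "arguments": {"increments": [0,0,-0.08,0,0,0,-1,0,0,-0.18,0,0,0,-1,-0.05,0,-0.27,0,0,0,-1,-0.1,0,-0.3,0,0,0,-1,0.05,0,-0.3,0,0,0,-1,0.2,0,-0.3,0,0,0,-1,0.2,0,-0.3,0,0,0,-1,0.2,0,-0.3,0,0,0,-1,0.2,0,-0.3,0,0,0,-1,0.2,0,-0.3,0,0,0,-1]}}

```text
time: 15.1
tool_pos: [392.6, -4.0, 150.3]
tcp_rot: [180.0, 0.0, -170.0]
ft_force: [0.1, 0.0, -2.9]
finger_gap: 59.3
grip_force: 67.3
```

```bash
sed -i 's/range(8)/range(12)/' a.py; python3 a.py
```

```text
15.7 [391.7  -4.  150. ] F [-0.24  0.14 -2.67] M [ 0.0087 -0.0529 -0.0053] sd [0.0202 0.022  0.0264] [-0.055 -0.072 -0.056 -0.031 -0.029 -0.03  -0.021 -0.095 -0.041 -0.074
 -0.073 -0.06 ]
```

{"name": "carry_out", "arguments": {"increments": [-0.15,0,0,0,0,0,-1,-0.3,0,0,0,0,0,-1,-0.3,0,0,0,0,0,-1,-0.3,0,0,0,0,0,-1,-0.3,0,0,0,0,0,-1,-0.3,0,0,0,0,0,-1,-0.3,0,0,0,0,0,-1,-0.3,0,0,0,0,0,-1,-0.3,0,0,0,0,0,-1,-0.3,0,0,0,0,0,-1]}}

```text
time: 16.95
tool_pos: [509.9, 16.7, 150.0]
tcp_rot: [-180.0, -0.0, -170.0]
ft_force: [-0.1, -0.2, -3.4]
finger_gap: 59.6
grip_force: 67.3
```

```bash
python3 a.py
```

```text
17.55 [509.9  16.8 150. ] F [ 0.16  0.17 -2.8 ] M [ 0.0077  0.0497 -0.01  ] sd [0.0369 0.0345 0.0294] [0.006 0.087 0.082 0.078 0.053 0.002 0.033 0.042 0.121 0.019 0.029 0.045]
```

The middle case rattles: its moment flips from -0.053 to +0.050. I set it back, and the right one still has to be shaken.

{"name": "carry_out", "arguments": {"increments": [0.05,0,0.05,0,0,0,-1,0.1,0,0.13,0,0,0,-1,0.1,0,0.2,0,0,0,-1,0.1,0,0.25,0,0,0,-1,0.1,0,0.28,0,0,0,-1,0.1,0,0.293,0,0,0,-1,0.1,0,0.298,0,0,0,-1,0.1,0,0.3,0,0,0,-1,0.1,0,0.3,0,0,0,-1,0.1,0,0.3,0,0,0,-1]}}

```text
time: 18.8
tool_pos: [471.1, 9.8, 31.3]
tcp_rot: [-180.0, 0.1, -170.0]
ft_force: [-5.9, 0.4, 7.3]
finger_gap: 59.4
grip_force: 70.1
```

{"name": "carry_out", "arguments": {"increments": [0,0,0,0,0,0,-0.2,0,0,0,0,0,0,1,0,0,0,0,0,0,1,0,0,0,0,0,0,1,0,0,0,0,0,0,1,0,0,-0.05,0,0,0,1,0,0,-0.15,0,0,0,1,0,0,-0.25,0,0,0,1,0,0,-0.35,0,0,0,1,0,0,-0.4,0,0,0,1]}}

```text
time: 20.05
tool_pos: [471.6, 9.7, 192.8]
tcp_rot: [-179.9, 0.2, -170.0]
ft_force: [0.2, 0.0, -0.1]
finger_gap: 85.3
grip_force: 0.0
```

```bash
python3 -c "
from h import *
print(sense()['tool_pos'])
inc((470.47,9.83,190.0),189.95,(446.6,-220.7,190),178)
im=viewer.snapshot('scene');cv2.imwrite('pics/s2.png',im[120:340,120:520,::-1])"
```

```text
[471.60633209   9.73353666 192.80383479]
[ 0.158 -0.557 -0.   ] turn z 0.033 -> cmd [ 446.72 -220.54  190.  ] 178.07
```

View pics/s2.png

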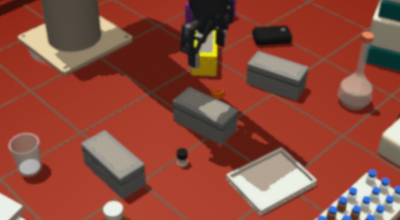

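The crop shows the middle case standing at crop (205,115), which is where it was, with the cap and vial untouched. On to the right case.

{"name": "carry_out", "arguments": {"increments": [0.02,-0.08,0,0,0,0.005,1,0.06,-0.21,0,0,0,0.012,1,0.1,-0.35,0,0,0,0.02,1,0.135,-0.47,0,0,0,0.028,1,0.158,-0.557,0,0,0,0.033,1,0.158,-0.557,0,0,0,0.033,1,0.158,-0.557,0.1,0,0,0.033,1,0.158,-0.557,0.2,0,0,0.033,1,0.158,-0.557,0.25,0,0,0.033,1,0.158,-0.557,0.25,0,0,0.033,1]}}

```text
time: 21.35
tool_pos: [445.2, -218.5, 87.5]
tcp_rot: [179.8, -0.2, 178.1]
ft_force: [-0.4, 0.1, 0.2]
finger_gap: 85.2
grip_force: 0.0
```

{"name": "carry_out", "arguments": {"increments": [0,0,0.06,0,0,0,1,0,0,0.12,0,0,0,1,0,0,0.15,0,0,0,1,0,0,0.15,0,0,0,1,0,0,0.15,0,0,0,1,0,0,0.15,0,0,0,-1,0,0,0.15,0,0,0,-1,0,0,0.15,0,0,0,-1,0,0,0.15,0,0,0,-1,0,0,0.15,0,0,0,-1]}}

```text
time: 22.6
tool_pos: [447.7, -221.3, 31.3]
tcp_rot: [-179.9, 0.1, 178.1]
ft_force: [-0.8, -0.9, 5.7]
finger_gap: 59.0
grip_force: 66.7
```

{"name": "carry_out", "arguments": {"increments": [0,0,-0.08,0,0,0,-1,0,0,-0.18,0,0,0,-1,-0.05,0,-0.27,0,0,0,-1,-0.1,0,-0.3,0,0,0,-1,0.05,0,-0.3,0,0,0,-1,0.2,0,-0.3,0,0,0,-1,0.2,0,-0.3,0,0,0,-1,0.2,0,-0.3,0,0,0,-1,0.2,0,-0.3,0,0,0,-1,0.2,0,-0.3,0,0,0,-1]}}

```text
time: 23.85
tool_pos: [367.6, -218.0, 150.3]
tcp_rot: [-180.0, 0.0, 178.1]
ft_force: [-0.9, -0.2, -3.2]
finger_gap: 59.2
grip_force: 69.2
```

```bash
python3 a.py
```

```text
24.45 [ 366.8 -217.8  150. ] F [ 0.11 -0.11 -2.68] M [-0.0119  0.0066  0.0054] sd [0.0284 0.0256 0.0197] [-0.007  0.019 -0.032  0.055  0.01   0.049  0.    -0.022 -0.01  -0.002
  0.029 -0.01 ]
```

{"name": "carry_out", "arguments": {"increments": [-0.15,0,0,0,0,0,-1,-0.3,0,0,0,0,0,-1,-0.3,0,0,0,0,0,-1,-0.3,0,0,0,0,0,-1,-0.3,0,0,0,0,0,-1,-0.3,0,0,0,0,0,-1,-0.3,0,0,0,0,0,-1,-0.3,0,0,0,0,0,-1,-0.3,0,0,0,0,0,-1,-0.3,0,0,0,0,0,-1]}}

```text
time: 25.7
tool_pos: [486.7, -221.9, 150.0]
tcp_rot: [180.0, 0.0, 178.1]
ft_force: [0.5, -0.8, -2.9]
finger_gap: 59.6
grip_force: 70.3
```

```bash
python3 a.py
```

```text
26.3 [ 486.7 -221.9  150. ] F [-0.02 -0.01 -2.51] M [-0.004   0.0139  0.0027] sd [0.0275 0.0253 0.0212] [ 0.041 -0.026 -0.039 -0.006  0.032  0.013  0.039  0.01   0.015  0.045
  0.027  0.015]
```

The right case does not rattle. I set it back and return to the middle one.

{"name": "carry_out", "arguments": {"increments": [0.05,0,0.05,0,0,0,-1,0.1,0,0.13,0,0,0,-1,0.1,0,0.2,0,0,0,-1,0.1,0,0.25,0,0,0,-1,0.1,0,0.28,0,0,0,-1,0.1,0,0.293,0,0,0,-1,0.1,0,0.298,0,0,0,-1,0.1,0,0.3,0,0,0,-1,0.1,0,0.3,0,0,0,-1,0.1,0,0.3,0,0,0,-1]}}

```text
time: 27.55
tool_pos: [447.4, -220.9, 31.3]
tcp_rot: [-180.0, 0.1, 178.1]
ft_force: [-3.4, 3.6, 5.8]
finger_gap: 59.4
grip_force: 71.1
```

{"name": "carry_out", "arguments": {"increments": [0,0,0,0,0,0,-0.2,0,0,0,0,0,0,1,0,0,0,0,0,0,1,0,0,0,0,0,0,1,0,0,0,0,0,0,1,0,0,-0.05,0,0,0,1,0,0,-0.15,0,0,0,1,0,0,-0.25,0,0,0,1,0,0,-0.35,0,0,0,1,0,0,-0.4,0,0,0,1]}}

```text
time: 28.8
tool_pos: [447.7, -221.2, 192.9]
tcp_rot: [-179.9, 0.2, 178.1]
ft_force: [0.1, 0.1, -0.2]
finger_gap: 85.7
grip_force: 0.0
```

```bash
python3 -c "
from h import *
inc((446.72,-220.54,190.0),178.07,(470.5,9.8,190),189.95)
inc((470.5,9.8,30.0),189.95,(679,-12,180),189.95)
im=viewer.snapshot('top');cv2.imwrite('pics/t3.png',im[:,:,::-1])"
```

```text
[-0.04   0.578  0.   ] turn z -0.033 -> cmd [470.5    9.99 190.  ] 189.95
[-0.504 -0.144 -0.375] turn z -0.0 -> cmd [679.02 -12.1  180.  ] 189.95
```

View pics/t3.png

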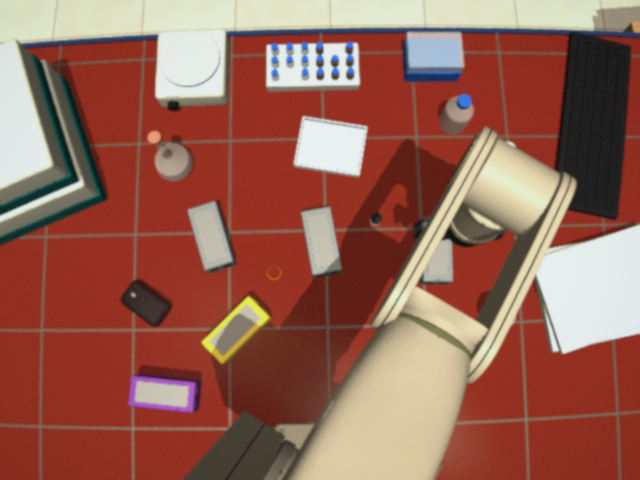

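The left case at (211,235) and the middle one at (322,240) stand where they were, and the right one is partly hidden under the gripper at (438,260). Nothing else has moved. Back to the middle case.

{"name": "carry_out", "arguments": {"increments": [-0.005,0.08,0,0,0,-0.005,1,-0.015,0.21,0,0,0,-0.012,1,-0.025,0.35,0,0,0,-0.02,1,-0.034,0.48,0,0,0,-0.028,1,-0.04,0.578,0,0,0,-0.033,1,-0.04,0.578,0,0,0,-0.033,1,-0.04,0.578,0.1,0,0,-0.033,1,-0.04,0.578,0.2,0,0,-0.033,1,-0.04,0.578,0.25,0,0,-0.033,1,-0.04,0.578,0.25,0,0,-0.033,1]}}

```text
time: 30.1
tool_pos: [468.5, 9.3, 87.6]
tcp_rot: [179.9, -0.3, -170.1]
ft_force: [-0.1, -1.2, 0.9]
finger_gap: 85.1
grip_force: 0.0
```

{"name": "carry_out", "arguments": {"increments": [0,0,0.06,0,0,0,1,0,0,0.12,0,0,0,1,0,0,0.15,0,0,0,1,0,0,0.15,0,0,0,1,0,0,0.15,0,0,0,1,0,0,0.15,0,0,0,-1,0,0,0.15,0,0,0,-1,0,0,0.15,0,0,0,-1,0,0,0.15,0,0,0,-1,0,0,0.15,0,0,0,-1]}}

```text
time: 31.35
tool_pos: [471.5, 9.9, 31.1]
tcp_rot: [-180.0, 0.1, -170.0]
ft_force: [-1.3, -0.9, 7.4]
finger_gap: 59.2
grip_force: 65.3
```

{"name": "carry_out", "arguments": {"increments": [0,0,-0.05,0,0,0,-1,0,0,-0.12,0,0,0,-1,0,0,-0.2,0,0,0,-1,0,0,-0.28,0,0,0,-1,0,0,-0.34,0,0,0,-1,0,0,-0.375,0,0,0,-1,-0.05,-0.015,-0.375,0,0,0,-1,-0.12,-0.035,-0.375,0,0,0,-1,-0.2,-0.057,-0.375,0,0,0,-1,-0.28,-0.08,-0.375,0,0,0,-1]}}

```text
time: 32.6
tool_pos: [586.8, -2.1, 178.8]
tcp_rot: [180.0, -0.1, -170.0]
ft_force: [0.4, -0.1, -1.8]
finger_gap: 59.4
grip_force: 65.6
```

{"name": "carry_out", "arguments": {"increments": [-0.07,-0.02,0,0,0,0,-1,-0.13,-0.037,0,0,0,0,-1,-0.18,-0.052,0,0,0,0,-1,-0.21,-0.06,0,0,0,0,-1,-0.224,-0.064,0,0,0,0,-1,-0.224,-0.064,0,0,0,0,-1,-0.224,-0.064,0,0,0,0,-1,-0.224,-0.064,0,0,0,0,-1,-0.224,-0.064,0,0,0,0,-1,-0.224,-0.064,0,0,0,0,-1]}}

```text
time: 33.85
tool_pos: [679.0, -11.9, 180.2]
tcp_rot: [-180.0, 0.0, -170.0]
ft_force: [0.1, -0.3, -2.6]
finger_gap: 59.6
grip_force: 65.6
```

```bash
python3 a.py; python3 -c "
from h import *
im=viewer.snapshot('scene');cv2.imwrite('pics/s4.png',im[:,:,::-1])"
```

```text
34.45 [679.  -11.9 180. ] F [ 0.2  -0.06 -2.75] M [ 0.0122 -0.043   0.0095] sd [0.0189 0.0227 0.0225] [-0.055  0.011 -0.042 -0.037 -0.052 -0.036 -0.083 -0.013 -0.047 -0.049
 -0.051 -0.062]
```

View pics/s4.png

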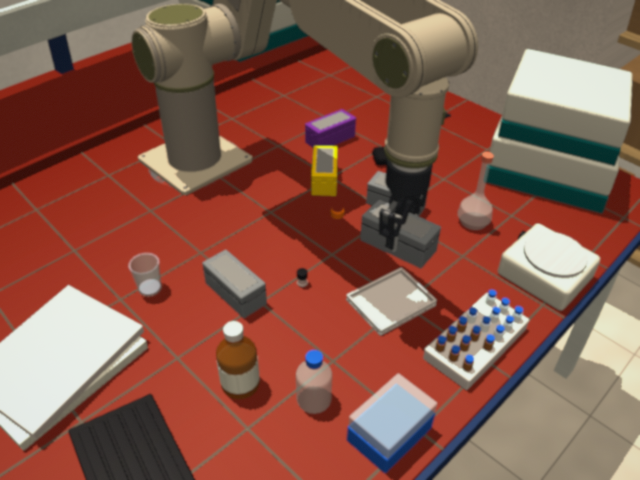

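The middle case is held level over the tray at (400,232) in the picture. The right case stands at (234,283) and the left one behind the gripper at (385,190), with everything else untouched. The moment (-0.043) confirms the loose ball again.

```bash
python3 -c "
from bench import order
print(order.hand_in())"
```

```text
the job is handed in; nothing more can be done
None
```

The middle case is the one that rattles: it is held level about 15 cm above the tray, the left and right cases are back where they stood, and the job is handed in (no verdict was shown).

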